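Release and hold open the parts-pen gate

ROBOT

A 6-joint arm with a two-finger parallel gripper is mounted at the origin on the work surface. World frame = base frame: x ahead of the robot, y to its left, z up, the work surface at z = 0. Lengths are in m, angles in degrees, forces in N, time in s.
With the tool pointing down it reaches from about 0.275 to 0.75 m from the base axis. Payload 10.2 kg.
Tool frame: the origin (TCP) lies midway between the tips of the shut fingers; the grasp point (between the pads) lies hold_point_z behind it (hold_point_z is the distance from the TCP to the grasp point, in m); z points along the fingers, y is the direction in which the jaws open and shut (so a half turn about z gives the same grasp; the last joint's range is limited). The gripper opens to 85 mm and grips with 20 to 120 N. Pads are 22 mm wide; open, the fingers measure 114 mm over their backs; the gripper's body (76 mm by 85 mm) begins 54 mm behind the grasp point. The pads swing forward as they close: fully open they stand 13 mm farther back than shut.
Start: joints at [55.497, 17.928, 85.812, -0, 76.261, -12.8], TCP at [0.194, 0.488, 0.231] pointing down, gripper open.
Joint ranges: [-168.41, 168.41], [-55.51, 124.54], [10.69, 146.95], [-70.63, 250.63], [1, 178], [-165.06, 165.06]. Speed limits (degrees/s): [136.94, 136.94, 172.46, 180, 180, 180].

INTERFACE

Orientations are given as [roll, pitch, yaw] about the fixed x, y, z axes, in that order (R = Rz(yaw) Ry(pitch) Rx(roll)).
In Python, from rig import * gives the robot as it stands.
- The arm moves only by the shell command python3 -m jog 'ROWS' [FORCE]. ROWS is JSON, a list of rows, each a list of 7 numbers: the gripper's target within -1 to 1 (fully open at 1, half-way at 0, shut at -1), then the shift along the tool's x, y, z in m, then the turn, a rotation vector about the tool's x, y, z in rad. A call has 1 to 12 rows; each row shifts and turns the pose as measured when the row begins, along the tool's axes as they then stand; what a row does not reach is not made up. A row lasts 1/10 s, in which the tool goes at most 50 mm and 8.59 degrees, less where a joint would pass 70% of its speed; a pose out of reach is approached as far as the arm can. A call with a gripper value outside its range is refused whole. The fingers move at their own pace and stop on an object; FORCE is the grip in N (left out, the last holds). Time passes only in rows, so rows that do not move let the fingers close. It gives the time, the measured TCP pose, the force and the opening at its end, in the units of the state.
- read_state(): the state, without advancing time (a new reading comes with each control period).
- camera(name): name is "side" or "top" or "wrist"; returns a dict with "frame" (420x560x3 uint8, red, green, blue), "mtx" (3x3 intrinsics, pixels), "camera_from_world" (4x4, takes a point from world to camera coordinates). Camera axes: x right, y down, z forward; pixel columns grow to the right and rows downward; lengths in m; the calibration is good to about 2 mm. The wrist camera is an equidistant fisheye: a pixel r from the principal point sees the ray r / f radians off the axis. A picture is of the moment at which its call begins. There is no depth.
- hand_in(): hands the job in, once; it reports no verdict.
The state is a dict: "clock": time; "qpos": joint angles; "dq": joint speeds; "joint_torque": joint torques, N m; "position": TCP position; "tool_rot": TCP orientation; "wrist_force": force on the tool from outside, world axes, zero at the start; "ft_torque": the same for the moment, N m; "grip_width": finger opening in m.
Only numpy, scipy, OpenCV 4.12 (cv2) and the standard library are available. Lean on these libraries where they do the work, as an engineer would, in place of code of your own. Each camera call takes 0.05 s, during which the arm holds its last target. There are 200 camera calls.

TASK

Open the gate of the steel parts pen so that the flanges inside can be lifted out. First squeeze the tab of the cross bolt towards its fixed post as far as it goes, then do the same with the long bolt, which the cross bolt locks; both stay drawn. Then swing the gate by its handle past the ball detent until it stands about square to the pen's front, and finish while still holding it wide open, for its spring closes it; leave the hammer, screwdriver and tray alone.

Things in the scene. Friction and masses are not known exactly. Their poses are not given: they have to be found in the camera images.
- pen: Fixed open-topped grey steel pen, walls 115 mm high. Origin on the bench under the front; x points into the pen, y left along the front, z up (mm). Shut gate in plane x=0; pen x 0 to 200, y -55 to 180. Right of the gate a pillar, x -148 to 28, y -191 to -50, with a flat deck at z=120 carrying both bolts and two bolt guides, top z=144, at (-13,-68) and (-48,-167).
- cross_bolt (a joint): Travel of the cross bolt (m): 0 = locked, 0.018 = fully drawn (its stop). It slides along the pen's -x (towards the robot), in a line at y=-167 mm. Stiff (about 5 N), stays where it is left. Its front end lies across the tail of the long bolt and blocks it until drawn about 14 mm.
- cross_tab (a point): Point in the upright tab of the cross bolt, moves with it; z=165 mm. Tab 10 mm thick along x, 18 mm wide along y, from the bar's top (z=137) up to z=180 mm. As locked it is at pen (-85,-167).
- cross_post: Fixed upright post, 10 mm along x, 18 along y, z=120 to 180; origin at the middle of its foot, pen (-125,-167,120). Tab and post measure 50 mm over outer faces locked, 32 drawn; take both between the fingers from above and close. Only the tab moves: the middle of the squeezed pair is 11 mm from the post's axis towards the tab. The bar beneath has its top at z=137.
- long_bolt (a joint): Travel of the long bolt (m): 0 = locked, 0.018 = fully drawn (its stop). It slides along the pen's -y (away from the gate), in a line at x=-13 mm. Stiff (about 5 N), stays where it is left. Its nose lies 10 mm across the front of the gate's end stile and keeps it shut.
- long_tab (a point): Point in the upright tab of the long bolt, moves with it; z=165 mm. Tab 10 mm thick along y, 24 mm wide along x, from the bar's top (z=136) up to z=180 mm. As locked it is at pen (-13,-110).
- long_post: Fixed upright post that the long tab is squeezed against, 10 mm along y, 24 mm along x, z=120 to 180 mm; origin is the middle of its foot on the deck, pen (-13,-150,120). Outer faces of the pair, as for the cross bolt: 50 mm locked, 32 mm drawn, squeezed middle 11 mm from the post's axis towards the tab.
- gate (a joint): Angle of the gate (rad): 0 shut, grows as its free end swings out to the pen's -x, 1.57 square to the front, stop 1.75. A spring always pulls it shut (about 1 N at the handle when shut, 4 N at 1.5 rad). A spring ball in the sill resists around 0.6 to 0.72 rad (about 8 N at the handle in all); let go beyond it, the gate falls back to the ball, at 0.78 rad.
- gate_handle (a point): Point on the axis of the gate's handle, a round upright post of 18 mm diameter on the gate's top edge, from z=112 to z=168 mm; the point is at z=150 mm and moves with the gate, on a circle of 140 mm radius about the hinge. With the gate shut it is at pen (0,20).
- hinge (a point): Point on the gate's vertical hinge axis, pen (0,160), at z=150 mm; fixed. The gate is a panel 10 mm thick reaching 200 mm from here, top at z=112 mm, its end stile 145 mm high.
- hammer: Loose hammer on the bench, 260 mm long, bystander.
- tray: Loose yellow two-part tray, 160 x 110 x 50 mm, bystander.
- driver: Loose screwdriver on the bench, about 200 mm long, bystander.

How it is judged:
By the outcome, as a careful person would: the job done as asked, in the order asked, and still so for the second after the job is handed in, while the arm keeps its last pose, push and grip.
It also fails if it takes over 58 s, if anything falls off the work surface, if the arm or the gripper's body presses on something with over 40 N, if the wrist force passes 120 N, or if a joint passes its speed limit or range.

## Working session

There is one attempt and no reset: what is moved stays moved. The work goes in short steps, Python scripts to look and compute and a shell command to move; the robot and the scene stay as the last step left them, time stands still between calls to the robot, and variables do not carry over. Pictures are saved under pics/ and viewed, about 8 in all and at most 12, crops included, and the job is handed in when it is done.

```bash
mkdir -p pics; python3 - <<'E'
from rig import *
import cv2
s=read_state(); print(s)
for n in ("top","side"):
    c=camera(n); cv2.imwrite(f"pics/{n}0.png",c["frame"][:,:,::-1]); print(c["mtx"],c["camera_from_world"])
E
```

```text
{'clock': 0.0, 'qpos': array([ 5.54970675e+01,  1.79572439e+01,  8.58538257e+01,  1.25303867e-03,
        7.62623738e+01, -1.28021423e+01]), 'dq': array([-0.05047539, -0.01155305,  0.11210793, -0.09204998,  0.04379418,
        0.01423665]), 'joint_torque': array([ 9.89454966e-04, -4.12274265e+01, -2.59745765e+01, -1.66316959e-04,
        4.13919988e-03, -5.02475962e-05]), 'position': array([0.19399687, 0.48756019, 0.23075594]), 'tool_rot': array([-1.79928652e+02, -1.74605269e-02,  1.58298901e+02]), 'wrist_force': array([-0.54189692,  1.0351601 , -0.19333132]), 'ft_torque': array([-0.04276896, -0.05944282,  0.01116387]), 'grip_width': 0.08508640293022036}
[[450.90744348   0.         285.45404019]
 [  0.         450.90744348 210.50431835]
 [  0.           0.           1.        ]] [[-2.20917705e-02 -9.99637348e-01 -1.53989197e-02 -9.54910004e-05]
 [-9.82150592e-01  2.45780049e-02 -1.86483610e-01  5.19643270e-01]
 [ 1.86794456e-01  1.10043050e-02 -9.82337384e-01  1.35800244e+00]
 [ 0.00000000e+00  0.00000000e+00  0.00000000e+00  1.00000000e+00]]
[[519.45321891   0.         277.80409566]
 [  0.         519.45321891 205.37293247]
 [  0.           0.           1.        ]] [[-8.17486594e-01 -5.75947093e-01 -7.84552088e-04  3.87463553e-01]
 [-4.42491419e-01  6.28933343e-01 -6.39252841e-01  3.06668067e-01]
 [ 3.68669246e-01 -5.22233470e-01 -7.68996222e-01  1.65221802e+00]
 [ 0.00000000e+00  0.00000000e+00  0.00000000e+00  1.00000000e+00]]
```

View pics/top0.png

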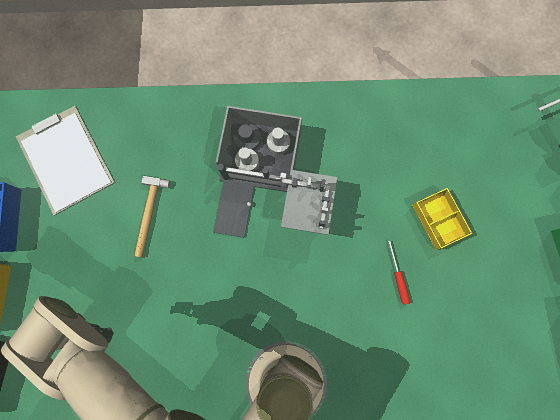

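View pics/side0.png

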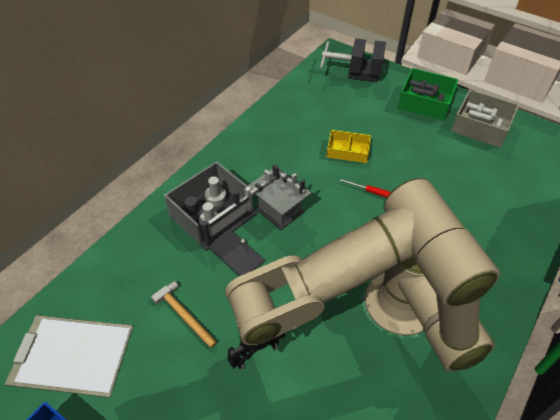

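The top view shows the pen at about (215-300, 107-185), the deck with both bolts at (282-337, 170-233), and the sill plate at (215-252, 180-237). The hammer is to the left, the driver and tray to the right. Next I'll enlarge the pen and mask the deck.

```bash
cat > h.py <<'E'
import numpy as np, cv2
def ray(c,uv,z):
    "pixel -> world point on the plane at height z"
    K=c["mtx"];T=c["camera_from_world"];R=T[:3,:3];o=-R.T@T[:3,3]
    d=R.T@np.linalg.inv(K)@[uv[0],uv[1],1]
    return o+d*(z-o[2])/d[2]
def proj(c,P):
    p=c["camera_from_world"][:3,:3]@np.array(P)+c["camera_from_world"][:3,3]
    return (c["mtx"]@p)[:2]/p[2]
E
python3 - <<'E'
from rig import *; from h import *
c=camera("top");f=c["frame"]
cr=cv2.resize(f[95:245,205:345],None,fx=4,fy=4,interpolation=cv2.INTER_CUBIC)
cv2.imwrite("pics/top1.png",cr[:,:,::-1])
hsv=cv2.cvtColor(f,cv2.COLOR_RGB2HSV)
m=((hsv[...,1]<45)&(hsv[...,2]>105)&(hsv[...,2]<200)).astype(np.uint8)
m[:,:270]=0;m[:,350:]=0;m[:165]=0;m[245:]=0
k,l,st,_=cv2.connectedComponentsWithStats(m)
i=1+st[1:,4].argmax();print(st[i])
cn=max(cv2.findContours((l==i).astype(np.uint8),0,2)[0],key=cv2.contourArea)
b=cv2.boxPoints(cv2.minAreaRect(cn))
for p in b: print(p,ray(c,p,.12)*1000)
E
```

```text
[ 281  165   56   70 2455]
[279.51666 226.89323] [457.3805768    5.40948218 120.        ]
[289.25452 164.57103] [646.7327114  -27.70890182 120.        ]
[337.57483 172.12108] [ 619.33938426 -172.18848862  120.        ]
[327.83698 234.44328] [ 431.59808934 -135.52992199  120.        ]
```

View pics/top1.png

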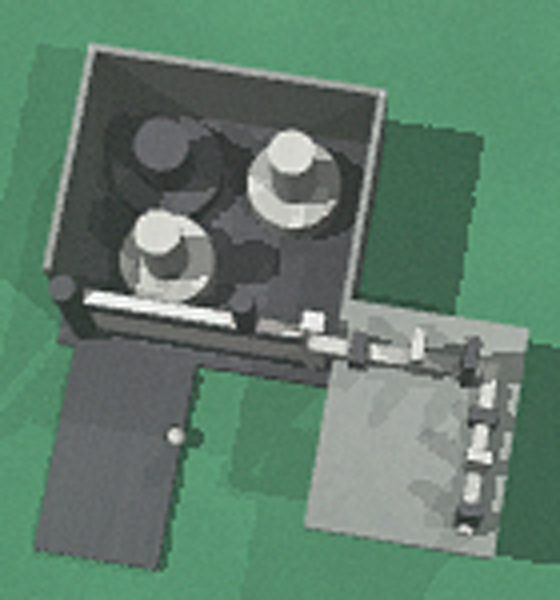

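The crop shows the deck corners at (305,527), (495,556), (527,330) and (348,297), and the pen's back corners at (92,46) and (385,92). The dark knob at (245,312) is the gate handle. The tabs are light and the posts dark. Next I fit the pen pose from these points.

```bash
cat >> h.py <<'E'
def fit(A,B):
    a=A.mean(0);b=B.mean(0);H=(A-a).T@(B-b)
    t=np.arctan2(H[0,1]-H[1,0],H[0,0]+H[1,1]);R=np.array([[np.cos(t),-np.sin(t)],[np.sin(t),np.cos(t)]])
    return t,R,b-R@a
E
python3 - <<'E'
from rig import *; from h import *
c=camera("top")
px=[(305,527,120,-148,-50),(495,556,120,-148,-191),(527,330,120,28,-191),(348,300,120,28,-50),(92,46,115,200,180),(385,92,115,200,-55)]
A=np.array([p[3:] for p in px],float)
B=np.array([ray(c,((p[0]+.5)/4-.5+205,(p[1]+.5)/4-.5+95),p[2]/1000)[:2]*1000 for p in px])
t,R,o=fit(A,B);print("yaw",np.degrees(t),"o",o);print((A@R.T+o-B).round(1))
for n,x,y in [("crossmid",-114,-167),("crosspost",-125,-167),("longmid",-13,-139),("hinge",0,160),("handle",0,20),("open",-140,160)]:
    p=R@[x,y]+o;print(n,p.round(1),np.hypot(*p).round(0))
for n,P in [("handle",(0,20,168)),("ctab",(-85,-167,180)),("cpost",(-125,-167,180)),("ltab",(-13,-110,180)),("lpost",(-13,-150,180))]:
    w=R@P[:2]+o;q=proj(c,[w[0]/1e3,w[1]/1e3,P[2]/1e3]);print(n,((q-[205,95])*4).round())
print(camera("wrist")["mtx"])
E
```

```text
yaw -10.813808848808966 o [612.8796016   22.49498519]
[[-0.7 -0.2]
 [-2.3 -0.1]
 [ 0.6 -2.4]
 [ 0.2  2.6]
 [ 0.9  2.1]
 [ 1.2 -1.9]]
crossmid [ 469.6 -120.2] 485.0
crosspost [ 458.8 -118.1] 474.0
longmid [ 574.  -111.6] 585.0
hinge [642.9 179.7] 668.0
handle [616.6  42.1] 618.0
open [505.4 205.9] 546.0
handle [241. 302.]
ctab [480. 453.]
cpost [472. 508.]
ltab [416. 343.]
lpost [472. 352.]
[[325.1922621    0.         281.39619998]
 [  0.         325.1922621  213.1910781 ]
 [  0.           0.           1.        ]]
```

```bash
cat >> h.py <<'E'
def plan(s,goal,yaw,n):
    "n equal rows in tool axes from the state to world goal (m) and tool yaw (deg), tool down"
    p=s["position"];y0=s["tool_rot"][2];dy=(yaw-y0+180)%360-180;d=(np.array(goal)-p)/n
    from scipy.spatial.transform import Rotation as Ro
    up=Ro.from_euler("xyz",s["tool_rot"],degrees=True)
    print("dist mm",np.linalg.norm(d)*1e3,"deg/row",dy/n)
    for k in range(n):
        R=Ro.from_euler("z",dy*k/n,degrees=True)*up
        print(k,R.inv().apply(d).round(4), round(-np.radians(dy/n),4))
E
python3 - <<'E'
from rig import *; import rig; from h import *
print([n for n in dir(rig) if n[0]!='_'], globals().get("hold_point_z"))
plan(read_state(),[.470,-.120,.235],79.2,14)
E
```

```text
['MotionError', 'camera', 'hand_in', 'hold_point_z', 'read_state'] 0.0187
dist mm 47.671142759247616 deg/row -5.649746891851339
0 [-0.0344 -0.033  -0.0003] 0.0986
1 [-0.0374 -0.0295 -0.0003] 0.0986
2 [-0.0402 -0.0257 -0.0003] 0.0986
3 [-0.0425 -0.0216 -0.0003] 0.0986
4 [-0.0444 -0.0173 -0.0003] 0.0986
5 [-0.0459 -0.0128 -0.0003] 0.0986
6 [-0.0469 -0.0083 -0.0003] 0.0986
7 [-0.0475 -0.0036 -0.0003] 0.0986
8 [-0.0477  0.0011 -0.0003] 0.0986
9 [-0.0473  0.0058 -0.0003] 0.0986
10 [-0.0465  0.0104 -0.0003] 0.0986
11 [-0.0453  0.0149 -0.0003] 0.0986
12 [-0.0436  0.0193 -0.0003] 0.0986
13 [-0.0415  0.0235 -0.0003] 0.0986
```

```bash
python3 -m jog '[[1,-0.034,-0.033,0,0,0,0.1],[1,-0.037,-0.030,0,0,0,0.1],[1,-0.040,-0.026,0,0,0,0.1],[1,-0.042,-0.022,0,0,0,0.1],[1,-0.044,-0.017,0,0,0,0.1],[1,-0.046,-0.013,0,0,0,0.1],[1,-0.047,-0.008,0,0,0,0.1],[1,-0.047,-0.004,0,0,0,0.1],[1,-0.047,0.001,0,0,0,0.1],[1,-0.047,0.006,0,0,0,0.1],[1,-0.046,0.010,0,0,0,0.1],[1,-0.045,0.015,0,0,0,0.1]]' 30
python3 - <<'E'
from rig import *; from h import *
plan(read_state(),[.470,-.120,.235],79.2,3)
E
```

```text
clock: 1.45
position: [0.4183, -0.0534, 0.2312]
tool_rot: [179.8, 0.0, 87.3]
wrist_force: [1.7, 1.0, 0.6]
grip_width: 0.0852
dist mm 28.127979278483867 deg/row -2.7012985062818493
0 [-0.0213  0.0183 -0.0012] 0.0471
1 [-0.0205  0.0193 -0.0012] 0.0471
2 [-0.0195  0.0202 -0.0012] 0.0471
```

```bash
python3 -m jog '[[1,-0.021,0.018,-0.001,0,0,0.047],[1,-0.0205,0.019,-0.001,0,0,0.047],[1,-0.0195,0.020,-0.001,0,0,0.047],[1,0,0,0,0,0,0]]'
python3 - <<'E'
from rig import *; from h import *
plan(read_state(),[.470,-.120,.235],79.2,1)
c=camera("wrist");cv2.imwrite("pics/w1.png",c["frame"][:,:,::-1])
np.savez("w1.npz",mtx=c["mtx"],camera_from_world=c["camera_from_world"])
T=c["camera_from_world"];R=T[:3,:3];print("cam",-R.T@T[:3,3])
t=np.radians(-10.8);Rp=np.array([[np.cos(t),-np.sin(t)],[np.sin(t),np.cos(t)]])
for n,P in [("ctab",(-85,-167,180)),("cpost",(-125,-167,180)),("ltab",(-13,-110,180)),("lpost",(-13,-150,180)),("handle",(0,20,168))]:
    w=np.r_[Rp@P[:2]+[612.9,22.5],P[2]]/1e3; q=R@w+T[:3,3]; K=c["mtx"]
    r=np.hypot(q[0],q[1]);th=np.arctan2(r,q[2]);print(n,(K[:2,2]+K[0,0]*th*q[:2]/r).round(1))
E
```

```text
clock: 1.85
position: [0.4712, -0.1285, 0.2337]
tool_rot: [179.8, -0.0, 78.3]
wrist_force: [-0.7, 0.5, -0.5]
grip_width: 0.0852
dist mm 8.682928405042064 deg/row 0.9371310433563167
0 [ 0.0081 -0.0029 -0.0013] -0.0164
cam [ 0.48305647 -0.06056552  0.37634245]
ctab [324.1 221.2]
cpost [261.1 222.3]
ltab [433.7 134.3]
lpost [430.  194.6]
handle [433.7 -37.1]
```

View pics/w1.png

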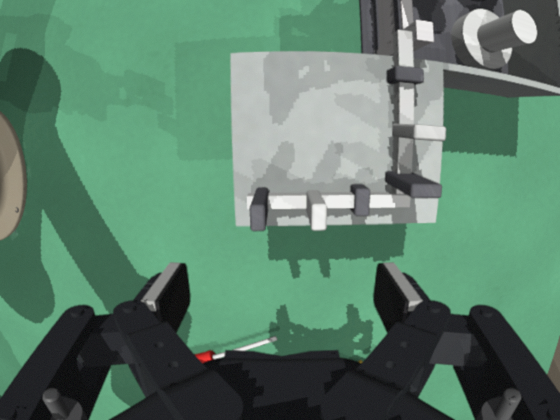

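The wrist view shows the cross post's top near (258,224) and its tab near (319,224). The long tab is near (437,133) and the long post near (425,187). All are within about 5 px of prediction. I'll enlarge for a finer fit.

```bash
python3 - <<'E'
import cv2
f=cv2.imread("pics/w1.png")
cv2.imwrite("pics/w1c.png",cv2.resize(f[110:240,225:455],None,fx=3.4,fy=3.4,interpolation=cv2.INTER_CUBIC))
E
```

```text
(no output)
```

View pics/w1c.png

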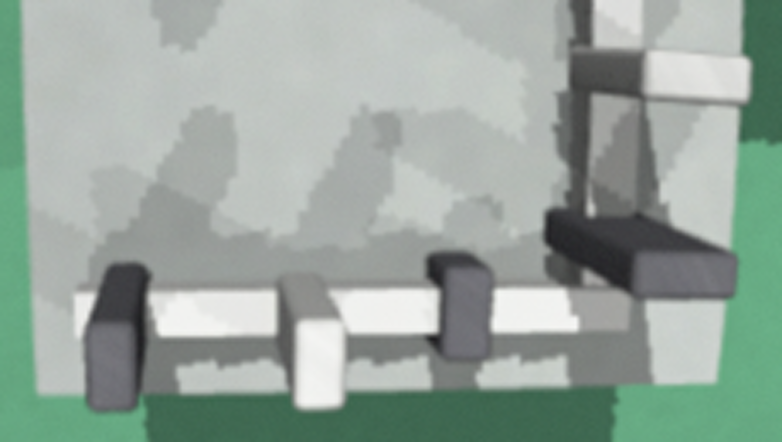

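Crop top faces: cross post centre (112,365), cross tab (319,363), long post (684,273), long tab (697,77). Casting these rays onto z=180 mm.

```bash
cat >> h.py <<'E'
def fray(c,uv,z):
    K=c["mtx"];T=c["camera_from_world"];R=T[:3,:3];o=-R.T@T[:3,3]
    v=np.array(uv)-K[:2,2];r=np.hypot(*v);th=r/K[0,0]
    d=R.T@np.r_[np.sin(th)*v/r,np.cos(th)]
    return o+d*(z-o[2])/d[2]
E
python3 - <<'E'
from rig import *; from h import *
c=np.load("w1.npz")
px=[(112,365,-125,-167),(319,363,-85,-167),(684,273,-13,-150),(697,77,-13,-110)]
A=np.array([p[2:] for p in px],float)
B=np.array([fray(c,(225+(p[0]+.5)/3.4-.5,110+(p[1]+.5)/3.4-.5),.18)[:2]*1000 for p in px])
t,R,o=fit(A,B);print(np.degrees(t),o);print(B.round(1));print((A@R.T+o-B).round(1))
for n,x,y in [("crossmid",-114,-167),("longmid",-13,-139),("hinge",0,160),("handle",0,20)]:
    print(n,(R@[x,y]+o).round(1))
    if n=="crossmid": plan(read_state(),np.r_[(R@[x,y]+o)/1e3,.19],90+np.degrees(t),2)
E
```

```text
-11.382523486161345 [611.74930542  24.91829644]
[[ 457.4 -114.3]
 [ 495.1 -121.7]
 [ 569.2 -118.7]
 [ 576.7  -81.4]]
[[-1.1  0.1]
 [ 0.4 -0.3]
 [ 0.2 -0.9]
 [ 0.6  1.1]]
crossmid [ 467.  -116.3]
dist mm 22.556408308272896 deg/row 0.1228516273585285
0 [ 0.005  -0.0028  0.0218] -0.0021
1 [ 0.005  -0.0028  0.0218] -0.0021
longmid [ 571.6 -108.8]
hinge [643.3 181.8]
handle [615.7  44.5]
```

```bash
python3 -m jog '[[1,0.0105,-0.0055,0,0,0,-0.004],[1,0,0,0.020,0,0,0],[1,0,0,0.025,0,0,0],[1,0,0,0.025,0,0,0],[1,0,0,0.015,0,0,0],[1,0,0,0,0,0,0]]'
python3 - <<'E'
from rig import *; from h import *
plan(read_state(),[.467,-.117,.147],78.6,1)
E
```

```text
clock: 2.5
position: [0.464, -0.1069, 0.1474]
tool_rot: [179.8, -0.1, 79.1]
wrist_force: [0.1, -0.2, -0.1]
grip_width: 0.0853
dist mm 10.511446892150245 deg/row -0.5412067856313456
0 [-0.0093  0.0049  0.0004] 0.0094
```

```bash
python3 -m jog '[[1,-0.005,0.0025,0,0,0,0.005],[1,-0.004,0.0025,0,0,0,0.004],[1,0,0,0,0,0,0]]'
python3 - <<'E'
from rig import *; from h import *
plan(read_state(),[.467,-.117,.147],78.6,1)
c=camera("wrist");cv2.imwrite("pics/w2.png",c["frame"][150:420,100:460,::-1])
E
```

```text
clock: 2.8
position: [0.4676, -0.1159, 0.15]
tool_rot: [179.6, -0.0, 78.7]
wrist_force: [0.4, 0.5, -0.4]
grip_width: 0.0854
dist mm 3.235608459512838 deg/row -0.14222425996206312
0 [-0.0012 -0.0004  0.003 ] 0.0025
```

View pics/w2.png

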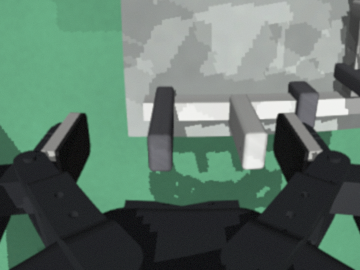

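The post (160,150) and the tab (248,150) both stand between the open pads (85 and 280), with more room on the post side, as planned. Closing.

```bash
python3 -m jog '[[-1,0,0,0.002,0,0,0],[-1,0,0,0,0,0,0],[-1,0,0,0,0,0,0],[-1,0,0,0,0,0,0],[-1,0,0,0,0,0,0],[-1,0,0,0,0,0,0],[-1,0,0,0,0,0,0],[-1,0,0,0,0,0,0]]' 30
```

```text
clock: 3.65
position: [0.4692, -0.1168, 0.151]
tool_rot: [179.2, 0.1, 78.8]
wrist_force: [-0.4, 0.4, 1.7]
grip_width: 0.0304
```

```bash
python3 -m jog '[[-1,0,0,0,0,0,0],[1,0,0,0,0,0,0],[1,0,0,0,0,0,0],[1,0,0,0,0,0,0],[1,0,0,0,0,0,0],[1,0,0,-0.03,0,0,0],[1,0,0,-0.03,0,0,0],[1,0,0,-0.025,0,0,0]]' 30
python3 - <<'E'
from rig import *; from h import *
s=read_state();print(s["qpos"].round(1));plan(s,[.573,-.110,.235],-11.1,11)
E
```

```text
clock: 4.45
position: [0.4661, -0.1154, 0.2349]
tool_rot: [179.8, -0.1, 78.7]
wrist_force: [0.7, -0.3, -0.4]
grip_width: 0.0854
[-28.   12.   93.    0.1  74.9 -16.8]
dist mm 9.730670309949492 deg/row -8.167326466189053
0 [0.0024 0.0094 0.    ] 0.1425
1 [0.0037 0.009  0.    ] 0.1425
2 [0.0049 0.0084 0.    ] 0.1425
3 [0.0061 0.0076 0.    ] 0.1425
4 [0.0071 0.0067 0.    ] 0.1425
5 [0.008  0.0056 0.    ] 0.1425
6 [0.0087 0.0044 0.    ] 0.1425
7 [0.0092 0.0031 0.    ] 0.1425
8 [0.0096 0.0018 0.    ] 0.1425
9 [0.0097 0.0004 0.    ] 0.1425
10 [ 0.0097 -0.001   0.    ] 0.1425
```

```bash
python3 -m jog '[[1,0.002,0.009,0,0,0,0.142],[1,0.004,0.009,0,0,0,0.142],[1,0.005,0.008,0,0,0,0.142],[1,0.006,0.008,0,0,0,0.142],[1,0.007,0.007,0,0,0,0.142],[1,0.008,0.006,0,0,0,0.142],[1,0.009,0.004,0,0,0,0.142],[1,0.009,0.003,0,0,0,0.142],[1,0.0095,0.002,0,0,0,0.142],[1,0.0095,0,0,0,0,0.142],[1,0.009,-0.001,0,0,0,0.13],[1,0,0,0,0,0,0]]'
python3 - <<'E'
from rig import *; from h import *
s=read_state();plan(s,[.573,-.110,.235],-11.1,1)
c=camera("wrist");cv2.imwrite("pics/w3.png",c["frame"][:,:,::-1]);np.savez("w3.npz",mtx=c["mtx"],camera_from_world=c["camera_from_world"])
E
```

```text
clock: 5.65
position: [0.5765, -0.1125, 0.2392]
tool_rot: [-180.0, -0.4, -13.7]
wrist_force: [-0.1, 0.7, -0.4]
grip_width: 0.0854
dist mm 5.996473385677294 deg/row 2.6207858291412265
0 [-0.004  -0.0016  0.0042] -0.0457
```

View pics/w3.png

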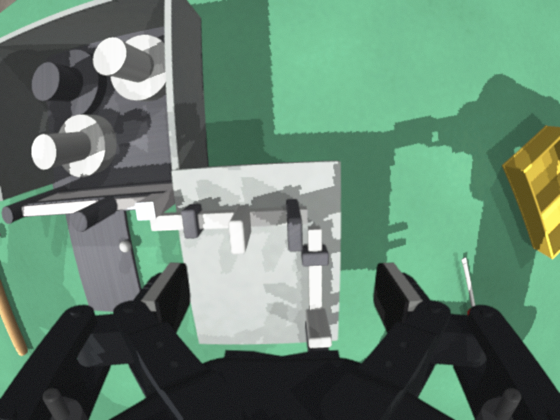

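The cross tab now stands against its post (318,330). The long tab's top is at about (238,237), the long post's top at about (296,240), and the handle's top at about (85,222). Computing positions.

```bash
python3 - <<'E'
from rig import *; from h import *
c=np.load("w3.npz")
for n,u,v,z in [("ltab",238,237,.18),("lpost",296,240,.18),("handle",85,221,.168)]: print(n,(fray(c,(u,v),z)*1000).round(1))
t=np.radians(-11.2);R=np.array([[np.cos(t),-np.sin(t)],[np.sin(t),np.cos(t)]])
o=np.array([469.2,-116.8])-R@[-114,-167]; print("o",o,"longmid",R@[-13,-139]+o,"lpost",R@[-13,-150]+o)
E
```

```text
ltab [577.7 -83.  180. ]
lpost [ 566.6 -119.9  180. ]
handle [613.9  37.5 168. ]
o [613.46602436  24.8767949 ] longmid [ 573.71503252 -108.95092512] lpost [ 571.57845466 -119.74143183]
```

```bash
python3 -m jog '[[1,-0.004,-0.002,0,0,0,-0.044],[1,0,0,0.025,0,0,0],[1,0,0,0.025,0,0,0],[1,0,0,0.022,0,0,0],[1,0,0,0.012,0,0,0],[1,0,0,0,0,0,0]]'
python3 - <<'E'
from rig import *; from h import *
plan(read_state(),[.573,-.1095,.149],-11.2,1)
E
```

```text
clock: 6.3
position: [0.5711, -0.1097, 0.1537]
tool_rot: [179.9, -0.5, -9.7]
wrist_force: [0.5, -0.2, -0.2]
grip_width: 0.0853
dist mm 5.091593554403362 deg/row -1.527757039880413
0 [ 0.0018 -0.0006  0.0047] 0.0267
```

```bash
python3 -m jog '[[1,0.0018,-0.0005,0.003,0,0,0.02],[-1,0,0,0,0,0,0],[-1,0,0,0,0,0,0],[-1,0,0,0,0,0,0],[-1,0,0,0,0,0,0],[-1,0,0,0,0,0,0],[-1,0,0,0,0,0,0],[-1,0,0,0,0,0,0],[-1,0,0,0,0,0,0]]' 30
```

```text
clock: 7.2
position: [0.5745, -0.1099, 0.1553]
tool_rot: [180.0, -0.9, -10.8]
wrist_force: [0.7, -1.3, -2.5]
grip_width: 0.0308
```

```bash
python3 -m jog '[[1,0,0,0,0,0,0],[1,0,0,0,0,0,0],[1,0,0,0,0,0,0],[1,0,0,0,0,0,0],[1,0,0,-0.03,0,0,0],[1,0,0,-0.03,0,0,0],[1,0,0,-0.025,0,0,0],[1,0,0,0,0,0,0]]' 30
python3 - <<'E'
from rig import *; from h import *
s=read_state();plan(s,[.617,.044,.235],78.8,11)
E
```

```text
clock: 8.0
position: [0.5732, -0.1098, 0.2444]
tool_rot: [179.8, -0.9, -10.7]
wrist_force: [-0.2, -0.1, 0.0]
grip_width: 0.0854
dist mm 14.558468189156496 deg/row 8.13526778919023
0 [ 0.0013 -0.0145  0.0008] -0.142
1 [ 0.0033 -0.0141  0.0009] -0.142
2 [ 0.0053 -0.0135  0.0009] -0.142
3 [ 0.0072 -0.0126  0.0009] -0.142
4 [ 0.0089 -0.0115  0.001 ] -0.142
5 [ 0.0104 -0.0101  0.001 ] -0.142
6 [ 0.0117 -0.0085  0.001 ] -0.142
7 [ 0.0128 -0.0068  0.001 ] -0.142
8 [ 0.0137 -0.0049  0.0011] -0.142
9 [ 0.0142 -0.0029  0.0011] -0.142
10 [ 0.0145 -0.0009  0.0011] -0.142
```

```bash
python3 -m jog '[[1,0.001,-0.0145,0,0,0,-0.142],[1,0.003,-0.014,0,0,0,-0.142],[1,0.005,-0.0135,0,0,0,-0.142],[1,0.007,-0.0125,0,0,0,-0.142],[1,0.009,-0.0115,0,0,0,-0.142],[1,0.0105,-0.010,0,0,0,-0.142],[1,0.012,-0.0085,0,0,0,-0.142],[1,0.013,-0.007,0,0,0,-0.142],[1,0.014,-0.005,0,0,0,-0.142],[1,0.014,-0.003,0,0,0,-0.142],[1,0.0145,-0.001,0,0,0,-0.135],[1,0,0,0,0,0,0]]'
python3 - <<'E'
from rig import *; from h import *
s=read_state();plan(s,[.617,.044,.235],78.8,1)
c=camera("wrist");cv2.imwrite("pics/w4.png",c["frame"][:,:,::-1]);np.savez("w4.npz",mtx=c["mtx"],camera_from_world=c["camera_from_world"])
E
```

```text
clock: 9.2
position: [0.6115, 0.0509, 0.2355]
tool_rot: [179.6, 0.3, 82.0]
wrist_force: [0.3, -0.3, 0.0]
grip_width: 0.0854
dist mm 8.826635870065441 deg/row -3.2171242261527766
0 [-0.006   0.0064  0.0006] 0.0561
```

View pics/w4.png

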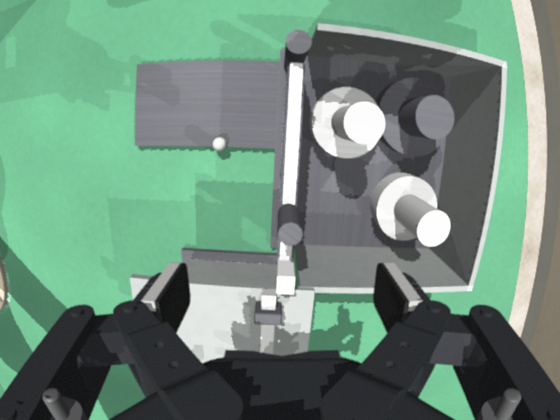

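The handle's top is at about (290,233). The gate's white edge runs straight up to the hinge knuckle at (298,42). The long bolt's nose is at (268,300), drawn clear of the stile at (286,276).

```bash
python3 - <<'E'
from rig import *; from h import *
c=np.load("w4.npz")
p=fray(c,(290,233),.168);print(p)
plan(read_state(),[.616,.0435,.140],78.8,4)
E
```

```text
[0.61552979 0.04564231 0.168     ]
dist mm 23.94854460732288 deg/row -0.7428022074906551
0 [-0.0013  0.0012  0.0239] 0.013
1 [-0.0013  0.0012  0.0239] 0.013
2 [-0.0013  0.0013  0.0239] 0.013
3 [-0.0013  0.0013  0.0239] 0.013
```

```bash
python3 -m jog '[[1,-0.005,0.005,0,0,0,0.05],[1,0,0,0.025,0,0,0],[1,0,0,0.025,0,0,0],[1,0,0,0.025,0,0,0],[1,0,0,0.018,0,0,0],[1,0,0,0,0,0,0]]'
python3 - <<'E'
from rig import *; from h import *
plan(read_state(),[.616,.045,.140],78.8,1)
E
```

```text
clock: 9.85
position: [0.6153, 0.0381, 0.1383]
tool_rot: [179.6, 0.4, 77.2]
wrist_force: [0.2, -0.2, 0.5]
grip_width: 0.0855
dist mm 7.162856938185097 deg/row 1.5869535653712035
0 [ 0.0069 -0.0009 -0.0018] -0.0277
```

```bash
python3 -m jog '[[1,0.0065,-0.001,-0.001,0,0,-0.02],[0,0,0,0,0,0,0],[-1,0,0,0,0,0,0],[-1,0,0,0,0,0,0],[-1,0,0,0,0,0,0],[-1,0,0,0,0,0,0],[-1,0,0,0,0,0,0],[-1,0,0,0,0,0,0],[-1,0,0,0,0,0,0],[-1,0,0,0,0,0,0]]' 50
```

```text
clock: 10.85
position: [0.6171, 0.044, 0.1435]
tool_rot: [179.3, 0.4, 78.1]
wrist_force: [0.5, 0.0, 0.1]
grip_width: 0.0163
```

```bash
cat >> h.py <<'E'
def gate(s):
    H=np.array([.6445,.1818]);v=s["position"][:2]-H
    print("gate rad",np.radians(-11.2-90)-np.arctan2(v[1],v[0]),"radius",np.hypot(*v),"yaw turned",np.radians(78.8-s["tool_rot"][2]),"F",s["wrist_force"].round(1),s["qpos"].round(0),s["tool_rot"].round(1))
E
python3 -m jog '[[-1,0.0007,-0.014,0,0,0,0.1],[-1,0.0007,-0.014,0,0,0,0.1],[-1,0.0007,-0.014,0,0,0,0.1],[-1,0.0007,-0.014,0,0,0,0.1]]' 50
python3 -c "
from rig import *; from h import *
gate(read_state())"
```

```text
clock: 11.25
position: [0.5664, 0.0646, 0.1435]
tool_rot: [178.9, 0.1, 54.4]
wrist_force: [2.8, 0.6, 2.3]
grip_width: 0.0165
gate rad 0.39245543774788216 radius 0.140808924493908 yaw turned 0.4257520856475756 F [2.8 0.6 2.3] [-5. 28. 85. -1. 66. 31.] [1.789e+02 1.000e-01 5.440e+01]
```

Tracking is good. Continuing through the detent.

```bash
python3 -m jog '[[-1,0.0007,-0.014,0.0003,0,0,0.1],[-1,0.0007,-0.014,0.0003,0,0,0.1],[-1,0.0007,-0.014,0.0003,0,0,0.1],[-1,0.0007,-0.014,0.0003,0,0,0.1],[-1,0.0007,-0.014,0.0003,0,0,0.1],[-1,0.0007,-0.014,0.0003,0,0,0.1]]' 50
python3 -c "
from rig import *; from h import *
gate(read_state())"
```

```text
clock: 11.85
position: [0.5156, 0.1266, 0.1434]
tool_rot: [178.4, -0.5, 18.6]
wrist_force: [-5.0, -7.7, 8.4]
grip_width: 0.0165
gate rad 0.9708110970877899 radius 0.14024357527763134 yaw turned 1.0515068024246599 F [-5.  -7.7  8.4] [ 2. 23. 92. -2. 64. 74.] [178.4  -0.5  18.6]
```

```bash
python3 -m jog '[[-1,0.0002,-0.014,0,0,0,0.09],[-1,0.0004,-0.014,0,0,0,0.09],[-1,0.0007,-0.014,0,0,0,0.09],[-1,0.0007,-0.014,0,0,0,0.09],[-1,0.0007,-0.014,0,0,0,0.09],[-1,0.0007,-0.012,0,0,0,0.09],[-1,0,0,0,0,0,0]]' 50
python3 -c "
from rig import *; from h import *
gate(read_state())"
```

```text
clock: 12.55
position: [0.5063, 0.2057, 0.1435]
tool_rot: [178.2, -0.8, -14.0]
wrist_force: [2.2, -4.7, -2.2]
grip_width: 0.0163
gate rad -4.7365465530017525 radius 0.14020733812658565 yaw turned 1.6194664144090656 F [ 2.2 -4.7 -2.2] [ 11.  26.  89.  -2.  66. 116.] [178.2  -0.8 -14. ]
```

```bash
python3 -m jog '[[-1,0,-0.003,0,0,0,0],[-1,0,0,0,0,0,0],[-1,0,0,0,0,0,0],[-1,0,0,0,0,0,0],[-1,0,0,0,0,0,0],[-1,0,0,0,0,0,0]]' 50
python3 - <<'E'
from rig import *; from h import *
gate(read_state())
for n in ("wrist","top"):
    c=camera(n);f=c["frame"]
    if n=="top": f=cv2.resize(f[95:245,205:345],None,fx=4,fy=4,interpolation=cv2.INTER_CUBIC)
    cv2.imwrite(f"pics/{n}9.png",f[:,:,::-1])
E
```

```text
clock: 13.15
position: [0.5061, 0.204, 0.1435]
tool_rot: [177.9, -0.6, -13.5]
wrist_force: [-3.4, -2.4, 1.1]
grip_width: 0.0163
gate rad -4.748809712438766 radius 0.14021995148972474 yaw turned 1.6104181516209868 F [-3.4 -2.4  1.1] [ 11.  26.  89.  -2.  66. 115.] [177.9  -0.6 -13.5]
```

View pics/wrist9.png

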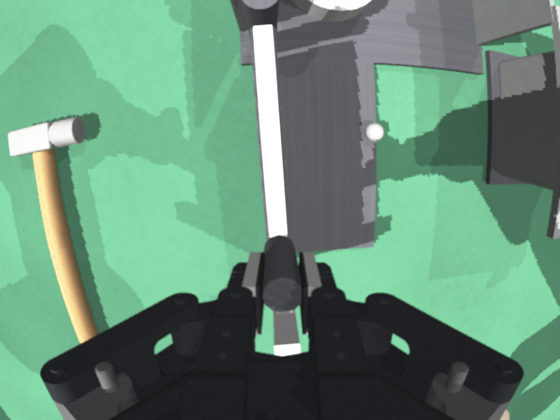

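View pics/top9.png

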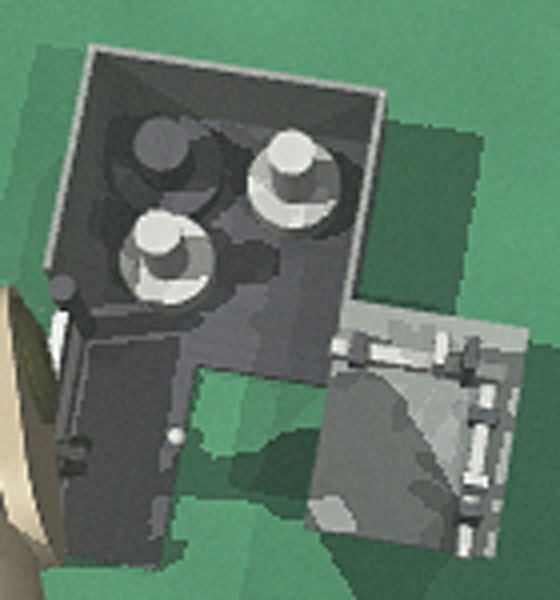

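The wrist view shows the handle (280,275) held between the pads, the gate standing square, and the hammer untouched. The top view shows the opening clear and both tabs against their posts: long at (442,347) by (470,355), cross at (480,450) by (470,500). The gate reads 1.534 rad and creeps back slightly, so I'll nudge it a little further.

```bash
python3 -m jog '[[-1,0,-0.006,0,0,0,0],[-1,0,-0.005,0,0,0,0],[-1,0,-0.002,0,0,0,0],[-1,0,-0.0015,0,0,0,0],[-1,0,-0.0015,0,0,0,0]]' 50
python3 -c "
from rig import *; from h import *
gate(read_state());camera('top');camera('top');camera('top');camera('top');gate(read_state())"
```

```text
clock: 13.75
position: [0.5094, 0.2169, 0.1435]
tool_rot: [177.7, -0.5, -13.4]
wrist_force: [-3.6, -6.5, 2.9]
grip_width: 0.0165
gate rad -4.653307628184456 radius 0.13955046452808229 yaw turned 1.6087108983242928 F [-3.6 -6.5  2.9] [ 12.  27.  87.  -2.  67. 116.] [177.7  -0.5 -13.4]
gate rad -4.653293032319274 radius 0.1395594973633801 yaw turned 1.6086972117343286 F [-4.8 -5.9  2.8] [ 12.  27.  87.  -2.  67. 116.] [177.7  -0.5 -13.4]
```

Steady at 1.63 rad. I'll ease it back a little to be squarer, then hand in.

```bash
python3 -m jog '[[-1,0,0.005,0,0,0,0],[-1,0,0,0,0,0,0]]' 50
python3 -c "
from rig import *; from h import *
camera('top');camera('top');gate(read_state());camera('top');camera('top');gate(read_state());print(read_state()['grip_width'])
print(hand_in())"
```

```text
clock: 14.15
position: [0.5081, 0.2113, 0.1436]
tool_rot: [177.7, -0.5, -13.3]
wrist_force: [-3.4, -3.2, 1.7]
grip_width: 0.0164
gate rad -4.692362091613076 radius 0.13959076312944663 yaw turned 1.6073811432740452 F [-3.6 -4.1  1.1] [ 12.  26.  88.  -2.  67. 116.] [177.7  -0.5 -13.3]
gate rad -4.691008995733309 radius 0.13959595351445295 yaw turned 1.6074847795365927 F [-3.2 -4.2  0.6] [ 12.  26.  87.  -2.  67. 116.] [177.7  -0.5 -13.3]
0.016450502916533362
the job is handed in; nothing more can be done
None
```

The gate is open and I handed the job in at about 14 s, with the gripper still holding the handle. I squeezed the cross bolt to its stop, then the long bolt, and swung the gate past the ball detent.

- **Gate:** the last reading was about 1.59 rad, essentially square and steady over repeated readings. The handle sat 139.6 mm from the hinge, against 140 mm given. After an earlier nudge the gate had crept back slightly (1.547 to 1.534 rad), so I pushed it a bit further before settling it here.
- **Bolts:** the finger openings were 30.4 mm (cross) and 30.8 mm (long), against 32 mm nominal. The handle also read about 1.6 mm narrow, so I put this down to gripper offset, with both bolts at their stops. The last top picture showed both tabs against their posts.
- **Other limits:** wrist force readings stayed around 12 N or less. The hammer looked untouched in the last pictures. The driver and tray were outside those final views, though the arm never went near them.

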